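# Find the release groove and pop the lid of the experiment case

### The job

Open the lid of the grey experiment case by its hidden release: set a closed fingertip on top of the raised front rail near its left end (as seen from the robot), slide it along the rail to the right until you find the groove, then press the key inside the groove fully down so that the lid pops ajar. Do not touch the lid or its knob, grasp nothing, and leave the things standing around where they are.

Things in the scene. Friction and masses are not known exactly. Their poses are not given: they have to be found in the camera images.
- case: Grey case fixed to the bench, 200 (x) x 360 (y) x 92 mm high; origin: centre of its underside; own x from its front (robot side) to its back, y to its left seen from the robot, z up. Along its front runs a raised rail 24 mm wide (x -97 to -73), level top at z = 90, seen from y = -95 to +95; the end blocks beyond are 2 mm higher. A channel 23 mm wide, 30 mm deep parts rail and lid.
- rail_left (a point): Left end of the seen rail: on its centre line, at its top face (case x = -85, y = 95, z = 90 mm). Axes as the case; the rail runs 190 mm along -y from here. Somewhere in it is one groove of the same grey, 50 mm long along y, cut through the rail's full width (open at top, front, back); its centre lies 80 to 150 mm from this point.
- key (a joint): Release key, the grey bar whose bared stretch is the groove's floor: its top lies 10 mm below the rail top when up. Value: how far it is pressed straight down, m: 0 up, 0.009 fully down. Needs about 5 to 8 N; stays where it is left. By a linkage it raises the lid in proportion.
- lid (a joint): Lid angle, rad: 0 shut, 0.25 when the key is fully down. Hinged along its back edge; it stays where the key leaves it.
- lid_edge (a point): Middle of the lid's top front edge. The lid is a grey plate 125 (x) x 186 (y) x 6 mm, its top 4 mm below the rail top when shut, its edge 35 mm behind the rail's centre line, with a black knob 22 mm wide, 17 mm high at its middle; the edge rises about 31 mm as the key goes down.
- weight_mid (a point): Loose brass weight with a knob top, 28 mm in diameter, 44 mm high, standing on the right end block of the case; this point is its centre, half-way up. Bystander.
- post_block_mid (a point): Loose wooden block 100 x 60 x 22 mm with two black binding posts (50 mm high over all) and a blue part between; this point is at its centre, 22 mm up. Bystander.
- meter_mid (a point): Loose black hand meter lying flat, 150 x 80 x 42 mm; this point is at its centre, 17 mm up. Bystander.
- coil_mid (a point): Loose copper coil on a white spool, 64 mm in diameter, 57 mm high, standing; this point is its centre. Bystander.

How it is judged:
By the outcome, as a careful person would: the job done as asked, in the order asked, and still so for the second after the job is handed in, with the robot touching nothing.
It also fails if it takes over 64 s, if anything falls off the work surface, if the arm or the gripper's body presses on something with over 40 N, if the wrist force passes 120 N, or if a joint passes its speed limit or range.

### The arm

A 6-joint arm with a two-finger parallel gripper is mounted at the origin on the work surface. World frame = base frame: x ahead of the robot, y to its left, z up, the work surface at z = 0. Lengths are in mm, angles in rad, forces in N, time in s.
With the tool pointing down it reaches from about 425 to 950 mm from the base axis. Payload 14.7 kg.
Tool frame: the origin (TCP) lies midway between the tips of the shut fingers; the grasp point (between the pads) lies 19 mm behind it; y points along the fingers, x is the direction in which the jaws open and shut, and the axes are right-handed (so a half turn about y gives the same grasp; the last joint's range is limited). The gripper opens to 85 mm and grips with 20 to 120 N. Pads are 22 mm wide; open, the fingers measure 114 mm over their backs; the gripper's body (76 mm by 85 mm) begins 54 mm behind the grasp point. The pads swing forward as they close: fully open they stand 13 mm farther back than shut.
Start: joints at [-1.293, 0.48, 1.596, -0, 1.065, -0.047], TCP at [207.444, -616.003, 231.297] pointing down, gripper open.
Joint ranges: [-2.75, 2.75], [-0.82, 2.05], [0.23, 2.67], [-1.56, 4.7], [0.09, 2.69], [-2.92, 2.92]. Speed limits (rad/s): [1.89, 1.89, 2.39, 3.01, 3.01, 3.01].

### API

Orientations are given as a unit quaternion [x, y, z, w].
In Python, from workcell import bot, vision, models gives the robot as it stands. Calls block until the motion is done:
- bot.movep(position, orientation): joint-space move of the TCP to a pose.
- bot.movel(position, vel=150, ori=None): straight line of the TCP; ori=None keeps the orientation; vel is the mean speed in mm/s.
- bot.move_j(angles): joint-space move.
- bot.command_gripper(opening, strength=None): finger opening in mm; strength is the grip in N (None keeps the last); returns when the fingers have stopped.
- bot.pause(seconds).
- bot.inverse_kinematics(position, orientation): joint angles nearest the present ones, or None.
- bot.get_state(): the state.
- vision.capture(name): name is "scene" or "top" or "wrist"; returns (picture, depth): 400x640x3 uint8, blue, green, red; 400x640 float32, mm along the optical axis (not along the pixel's ray), 0 where there is no reading.
- vision.camera_params(name): a dict with "mtx" (3x3 intrinsics, pixels), "position" and "attitude" of the camera in the world. Camera axes: x right, y down, z forward; pixel columns grow to the right and rows downward; lengths in mm; the calibration is good to about 2 mm. A picture is of the moment at which its call begins: read the wrist's pose just before it. camera_params takes no time and is no camera call; for the wrist camera it gives the pose at the moment of the call.
A pose or a line that the arm cannot do raises bot.MotionError and nothing moves.
- bot.finish_job(): hands the job in, once; it reports no verdict.
Trained networks look in the newest picture that a camera, given by its name, has taken for a name from the list of things; names that differ only in an ending like _2 or _b are one class to them, and where a whole thing is asked for, a point or a joint stands for the part that bears it (a point fixed in the world has none). Each returns a list of dicts, best first, with "conf" (0 to 1); they miss things now and then, are a little off and sometimes report something else, mostly with a low value. They report only what shows in the picture. A call takes as long as a camera call.
- models.boxes_of(camera, thing): "centre" ([column, row] in pixels, amid what is visible of it).
- models.silhouettes(camera, thing): "region" (400x640 bool, what is visible of it) and "centre" ([column, row] in pixels, amid what is visible of it).
- models.mark_of(camera, thing): "centre" ([column, row] in pixels: a listed point, or the origin of a listed thing).
The state is a dict: "clock": time; "q": joint angles; "dq": joint speeds; "tau": joint torques, N m; "position": TCP position; "tool_rot": TCP orientation; "force": force on the tool from outside, world axes, zero at the start; "torque": the same for the moment, N m; "grip_width": finger opening in mm.
Only numpy, scipy, OpenCV 4.12 (cv2) and the standard library are available. Lean on these libraries where they do the work, as an engineer would, in place of code of your own. Each camera call takes 0.05 s, during which the arm holds its last target. There are 200 camera calls.

## Working session

There is one attempt and no reset: what is moved stays moved. The work goes in short steps, each a Python script; the robot and the scene stay as the last script left them, time stands still between calls to the robot, and variables do not carry over. Pictures are saved under pics/ and viewed, about 8 in all and at most 12, crops included, and the job is handed in when it is done.

```bash
mkdir -p pics; ls; cat > h.py <<'E'
import numpy as np, cv2
from scipy.spatial.transform import Rotation as R
from workcell import bot, vision, models
def att(p):
    a=np.array(p["attitude"],float)
    return a if a.shape==(3,3) else R.from_quat(a).as_matrix()
def ray(p,uv):
    d=att(p)@np.linalg.inv(np.array(p["mtx"]))@np.array([uv[0],uv[1],1.]); return np.array(p["position"]),d
def atz(p,uv,z):
    o,d=ray(p,uv); return o+d*(z-o[2])/d[2]
def cloud(p,dep):
    v,u=np.indices(dep.shape); K=np.array(p["mtx"])
    c=np.stack([(u-K[0,2])/K[0,0]*dep,(v-K[1,2])/K[1,1]*dep,dep],-1)
    return c@att(p).T+np.array(p["position"])
def proj(p,X):
    c=att(p).T@(np.array(X,float)-np.array(p["position"])); q=np.array(p["mtx"])@c; return q[:2]/q[2]
E
python3 - <<'E'
from h import *
s=bot.get_state(); print(s)
ims=[]
for c in ["scene","top"]:
    im,d=vision.capture(c); p=vision.camera_params(c); print(c,p)
    cv2.imwrite(f"pics/{c}0.png",im); ims.append(im); np.save(f"pics/{c}0.npy",d)
    W=cloud(p,d)
    for t in ["case","rail_left","lid_edge","weight_mid","post_block_mid","meter_mid","coil_mid"]:
        for r in models.mark_of(c,t)[:2]:
            u,v=np.round(r["centre"]).astype(int); ok=0<=u<640 and 0<=v<400
            print(c,t,round(r["conf"],2),u,v,W[v,u].round(0) if ok else None, atz(p,r["centre"],90).round(1))
E
```

```text
pics
{'clock': 0.0, 'q': array([-1.29259507e+00,  4.80822406e-01,  1.59685982e+00,  2.59788290e-05,
        1.06509365e+00, -4.66016555e-02]), 'dq': array([-4.76649941e-06, -2.47721096e-03, -2.35886857e-04,  1.18401046e-03,
       -2.31440843e-03,  1.20210839e-03]), 'tau': array([-3.18848121e-03, -9.50668931e+01, -4.30171680e+01, -1.28203064e-04,
        1.26923528e-02, -4.28759654e-05]), 'position': array([ 207.3457616 , -615.61818102,  230.68374646]), 'tool_rot': array([-0.57399654,  0.41290322, -0.41225719,  0.57452843]), 'force': array([-0.70482196,  0.86822375,  0.24402203]), 'torque': array([-0.01434625, -0.06753954, -0.00772787]), 'grip_width': 85.7316416440725}
scene {'mtx': array([[401.62120116,   0.        , 323.31287653],
       [  0.        , 401.62120116, 201.16300689],
       [  0.        ,   0.        ,   1.        ]]), 'position': array([1360.70971383, -325.06372683,  704.39730337]), 'attitude': array([ 0.73716196,  0.50857889, -0.24521865, -0.37122443])}
scene case 0.61 320 222 [682. -59.  89.] [682.9 -58.   90. ]
scene rail_left 0.58 336 174 [505.  56.  91.] [505.6 
[... 560 characters left out ...]
  1.61524821, 1533.21411572]), 'attitude': array([ 0.70914073, -0.70398975,  0.03238069, -0.02166447])}
top case 0.94 329 193 [585. -33.  90.] [583.6 -32.3  90. ]
top rail_left 0.67 298 221 [505.  53.  93.] [506.   52.7  90. ]
top lid_edge 0.78 328 206 [548. -31.  88.] [548.9 -31.6  90. ]
top weight_mid 0.4 373 160 [ 673. -152.  137.] [ 679.5 -158.4   90. ]
top post_block_mid 0.93 193 220 [507. 360.  36.] [505.1 348.2  90. ]
top post_block_mid 0.69 460 215 [ 527. -415.   51.] [ 525.1 -403.4   90. ]
top meter_mid 0.68 298 221 [505.  53.  93.] [505.5  53.8  90. ]
top meter_mid 0.65 460 212 [ 536. -419.   37.] [ 535.  -403.5   90. ]
top coil_mid 0.91 179 174 [639. 398.  59.] [634.  388.9  90. ]
```

```bash
python3 - <<'E'
from h import *
a=cv2.imread("pics/top0.png")[130:260,160:500]; b=cv2.imread("pics/scene0.png")[130:290,110:510]
a=cv2.resize(a,(760,290),interpolation=cv2.INTER_CUBIC); b=cv2.resize(b,(760,304),interpolation=cv2.INTER_CUBIC)
cv2.imwrite("pics/c1.png",np.vstack([a,b]))
p=vision.camera_params("top"); W=cloud(p,np.load("pics/top0.npy"))
# height map
for x in range(480,700,12):
    row=[]
    for y in range(170,-240,-14):
        m=(abs(W[...,0]-x)<6)&(abs(W[...,1]-y)<7)&(W[...,2]>-20)
        row.append("%4d"%np.median(W[...,2][m]) if m.sum() else "   .")
    print(x,"".join(row))
E
```

```text
480    0   1   0  92  91  91  89  88  46   2   0   0   0   0   0   0   0   0   0  -1  -1   0  -1   0   0   0   0  -1   0   0
492    1  -1   0  92  91  91  91  89  91  90  87  87  60  57   5   2   0   0   0   0   0   0   0   0   0  -1   0   0   0   0
504    0   0  89  93  89  90  91  92  91  89  89  88  89  90  89  78  76  72  58  26   1   0  -1   0   0  -1   0   1   0   0
516    1  -1  91  92  92  91  91  90  89  59  60  85  85  89  89  79  80  78  85  89  88  88  88  88  88  36   2   0   0   0
528    0  -1  91  92  90  91  91  90  84  60  61  59  58  58  58  58  61  70  82  88  89  89  90  90  91  90  90  92  92   0
540    0   1  91  91  91  92  90  90  88  86  84  80  73  62  61  58  59  59  60  58  58  60  89  93  91  91  90  90  90   0
552    1   0  92  92  93  92  91  92  83  86  85  86  84  86  85  84  82  81  63  62  59  60  90  91  91  92  93  92  87   0
564    0   0  91  91  91  90  92  91  86  85  85  84  86  85  84  86  85  86  85  85  85  81  91  92  91  90  91  91   .   1
576    0   0  92  91  90  92  91  91  83  85  86  85  86  86  85  86  86  86  86  85  85  84  90  92
[... 574 characters left out ...]
 85  85  86  86  85  83  86  86  84  86  89  91  93  90  91  90  88   0   0
648    0  91  91  90  91  92  90  87  86  85  84  85  85  86  87  85  84  86  86  84  85  90  91  89  91  92  91  92  -1   1
660   -1  89  91  91  91  91  91  86  86  82  84  86  85  86  85  85  85  85  85  84  85  91  90  91  90  91  91   .   0   0
672    2  89  92  93  92  91  92  86  86  88  88  87  85  84  85  84  85  83  86  86  85  92  92 121  97  91  91   .   0  -1
684    0   0   0   0   1   .  83  87  87  88  86  87  89  87  89  87  86  85  85  86  87  90  94 136 118  93  91  -1  -1   0
696    0  -1   0   0  -2   0   0  -1  -1   1   0  86  85  86  87  87  87  86  89  86  88  92  91  93  90  89  90   0  -1   0
```

View pics/c1.png

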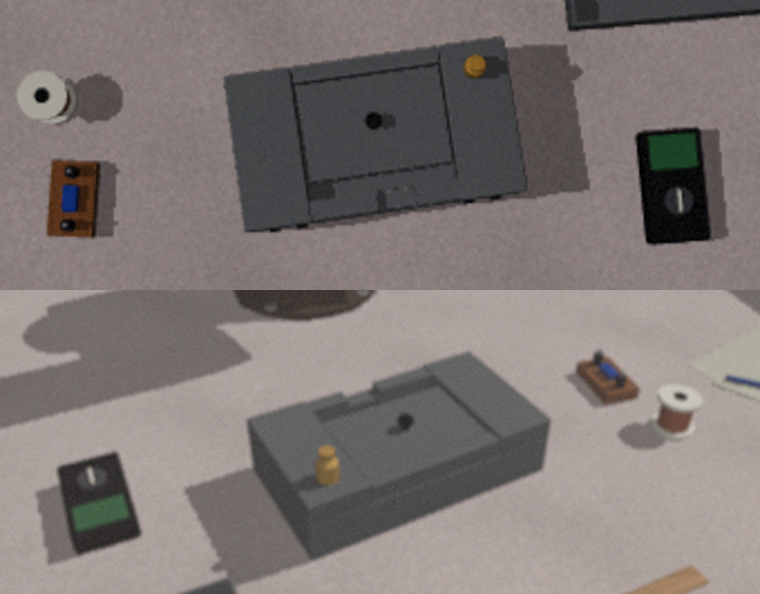

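```bash
cat >> h.py <<'E'
def down(jaw):  # tool y down, tool x along horizontal jaw direction
    x=np.array([jaw[0],jaw[1],0.]); x/=np.linalg.norm(x); y=np.array([0,0,-1.]); z=np.cross(x,y)
    return R.from_matrix(np.stack([x,y,z],1)).as_quat()
E
python3 - <<'E'
from h import *
p=vision.camera_params("top"); W=cloud(p,np.load("pics/top0.npy"))
m=(W[...,2]>75)&(W[...,2]<100)&(abs(W[...,1])<300)&(W[...,0]>400)
m=cv2.morphologyEx(cv2.morphologyEx(m.astype(np.uint8),cv2.MORPH_CLOSE,np.ones((25,25))),cv2.MORPH_OPEN,np.ones((5,5)))
n,l,st,_=cv2.connectedComponentsWithStats(m); k=1+st[1:,4].argmax()
P=W[(l==k)&(W[...,2]>75)][:,:2].astype(np.float32)
r=cv2.minAreaRect(P); print(r)
(cx,cy),(w,h),a=r
B=cv2.boxPoints(r); e=B[1]-B[0]; f=B[2]-B[1]; L=e if np.linalg.norm(e)>np.linalg.norm(f) else f
yv=L/np.linalg.norm(L); yv*=np.sign(yv[1]); xv=np.array([yv[1],-yv[0]]); print("xv",xv,"yaw",np.arctan2(xv[1],xv[0]))
c=np.array([cx,cy]); print("rail_left",c-85*xv+95*yv)
D=W[...,:2]-c; X=D@xv; Y=D@yv
for y in range(110,-112,-6):
    mm=(abs(X+85)<9)&(abs(Y-y)<4); print(y,95-y,round(float(np.median(W[...,2][mm])),1),mm.sum())
for s in (1,-1):
  for nm,j in (("across",xv*s),("along",yv*s)):
    print(nm,s,bot.inverse_kinematics([500,-20,250],down(j)))
E
```

```text
((587.1060791015625, -30.225631713867188), (218.1146240234375, 360.1546630859375), 8.748419761657715)
xv [0.98836565 0.15209597] yaw 0.1526886
rail_left [488.64588356  50.74094772]
110 -15 90.7 19
104 -9 92.5 19
98 -3 92.0 18
92 3 88.7 20
86 9 85.9 18
80 15 86.7 20
74 21 87.1 21
68 27 86.6 18
62 33 87.3 18
56 39 88.7 20
50 45 87.1 20
44 51 86.6 17
38 57 88.6 21
32 63 89.3 21
26 69 89.5 19
20 75 88.8 19
14 81 88.4 18
8 87 74.4 17
2 93 77.0 18
-4 99 79.4 18
-10 105 75.9 19
-16 111 76.9 17
-22 117 75.8 20
-28 123 76.9 21
-34 129 79.5 17
-40 135 79.8 19
-46 141 86.4 18
-52 147 86.5 18
-58 153 86.8 18
-64 159 86.8 20
-70 165 87.5 17
-76 171 87.7 20
-82 177 87.6 21
-88 183 85.3 20
-94 189 88.3 21
-100 195 90.1 17
-106 201 89.8 20
across 1 [-1.00567328e-01  2.50026594e-01  1.90994163e+00 -4.44089210e-16
  9.81624433e-01 -2.53255915e-01]
along 1 [-1.00567328e-01  2.50026594e-01  1.90994163e+00 -4.44089210e-16
  9.81624433e-01 -1.82405224e+00]
across -1 [-1.00567328e-01  2.50026594e-01  1.90994163e+00 -4.44089210e-16
  9.81624433e-01  2.88833674e+00]
along -1 [-1.00567328e-01  2.50026594e-01  1.90994163e+00 -4.44089210e-16
  9.81624433e-01  1.31754041e+00]
```

```bash
python3 - <<'E'
from h import *
yaw=0.14; xv=[np.cos(yaw),np.sin(yaw)]
bot.movep([495,-10,290],down(xv)); bot.command_gripper(0,20)
s=bot.get_state(); print(s["clock"],s["position"],s["grip_width"],s["force"])
p=vision.camera_params("wrist"); im,d=vision.capture("wrist"); print(p["position"],att(p)[:,2])
np.save("pics/w1.npy",d); np.savez("pics/w1p.npz",**p); cv2.imwrite("pics/w1.png",im)
W=cloud(p,d)
for t in ["case","rail_left","lid_edge"]:
    for r in models.mark_of("wrist",t)[:2]:
        print(t,round(r["conf"],2),np.round(r["centre"]),atz(p,r["centre"],90 if t!="lid_edge" else 86).round(1))
E
```

```text
3.9583 [494.99044717  -9.99260361 290.01810547] -0.050641457308193895 [-0.72050138  0.11757551 -0.02062123]
[482.85686597  70.56708525 432.95981183] [ 0.04404726 -0.31246865 -0.94890631]
case 0.95 [398. 174.] [572.1  -7.9  90. ]
rail_left 0.86 [332. 100.] [495.   54.8  90. ]
lid_edge 0.75 [366. 193.] [544.1 -33.6  86. ]
```

View pics/w1.png

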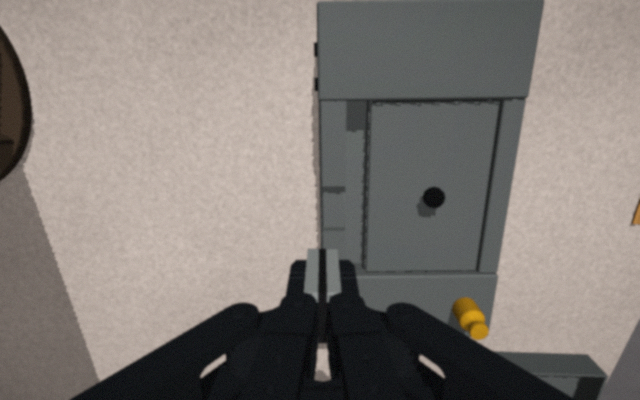

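```bash
python3 - <<'E'
from h import *
p=dict(np.load("pics/w1p.npz")); d=np.load("pics/w1.npy"); W=cloud(p,d)
for uv in [(320,99),(346,99),(321,188),(345,188),(321,229),(345,229),(321,264),(366,101),(363,271),(318,1),(319,98)]: print(uv,atz(p,uv,90).round(1))
for v in range(90,250,12):
    print(v," ".join("%d"%z for z in W[v,310:372:3,2]))
im=cv2.imread("pics/w1.png")
c=cv2.resize(im[85:275,290:400],None,fx=3,fy=3,interpolation=cv2.INTER_CUBIC); cv2.imwrite("pics/c2.png",cv2.convertScaleAbs(c,alpha=1.6))
E
```

```text
(320, 99) [483.1  54.5  90. ]
(346, 99) [507.6  57.9  90. ]
(321, 188) [496.4 -33.1  90. ]
(345, 188) [520.9 -29.6  90. ]
(321, 229) [502.7 -78.7  90. ]
(345, 229) [528.3 -75.1  90. ]
(321, 264) [ 508.6 -120.6   90. ]
(366, 101) [526.8  58.8  90. ]
(363, 271) [ 556.5 -122.8   90. ]
(318, 1) [470.  136.2  90. ]
(319, 98) [482.1  55.2  90. ]
90 0 1 36 91 93 92 91 91 432 93 92 90 92 93 92 92 92 91 92 92 92
102 0 0 0 58 90 89 91 91 89 90 90 90 90 59 60 60 60 59 60 62 79
114 0 1 0 58 90 89 89 90 91 90 88 89 90 61 59 60 60 60 58 67 81
126 1 0 0 58 89 90 91 90 88 90 92 90 91 60 60 60 61 60 60 69 84
138 0 0 0 57 91 89 91 89 90 90 91 90 60 60 59 60 432 60 59 72 84
150 1 0 0 0 89 90 90 89 90 89 90 89 60 60 60 60 59 59 59 76 85
162 0 0 1 0 88 90 89 91 91 90 90 88 58 59 60 60 60 60 59 76 86
174 0 0 0 0 59 89 90 89 90 91 90 90 58 60 61 60 59 60 60 78 86
186 -1 0 0 0 58 81 79 80 80 80 80 79 60 60 60 59 60 60 60 432 85
198 0 0 0 1 60 79 79 79 80 80 80 78 59 60 60 60 60 61 58 77 86
210 0 0 0 0 59 80 80 80 80 79 79 79 60 60 59 58 60 60 63 79 86
222 0 0 0 0 58 79 79 80 80 78 80 80 59 59 59 60 59 59 66 85 85
234 0 0 0 0 60 89 90 90 90 89 90 90 60 58 59 59 60 60 68 85 86
246 0 0 -1 1 58 90 90 90 90 90 90 89 60 59 60 59 62 61 72 86 86
```

View pics/c2.png

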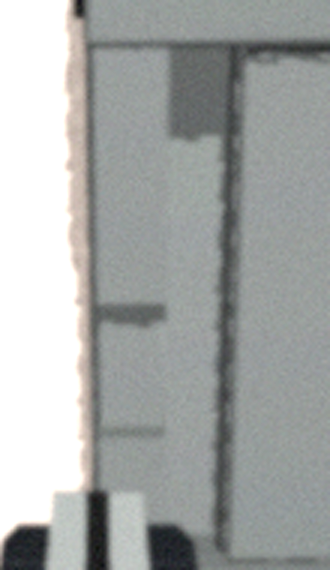

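```bash
cat >> h.py <<'E'
yaw=0.150; xv=np.array([np.cos(yaw),np.sin(yaw)]); yv=np.array([-np.sin(yaw),np.cos(yaw)]); RL=np.array([495.3,55.5])
Q=down(xv)
def at(s,z): return [*(RL-s*yv),z]
E
python3 - <<'E'
from h import *
bot.movep(at(20,130),Q); bot.movel(at(20,95),vel=60); f0=bot.get_state()["force"]; print("f0",f0)
z=92.5
while z>86:
    bot.movel(at(20,z),vel=20); s=bot.get_state(); f=s["force"]-f0
    print(z,s["clock"].round(2) if hasattr(s["clock"],"round") else s["clock"],s["position"].round(2),f.round(2))
    if abs(f[2])>2.5: break
    z-=0.5
E
```

```text
f0 [ 0.8685871   0.34233251 -0.13564543]
92.5 5.875 [498.33  35.73  92.56] [-0.75 -0.56  0.46]
92.0 6.125 [498.29  35.73  92.06] [-0.96 -0.13  0.64]
91.5 6.375 [498.27  35.74  91.48] [-0.93 -0.22  0.23]
91.0 6.625 [498.26  35.73  90.96] [-1.76  0.09  0.36]
90.5 6.875 [498.29  35.72  90.49] [-1.66 -1.19 -0.28]
90.0 7.125 [498.36  35.74  90.05] [-1.34 -0.85  2.36]
89.5 7.375 [498.39  35.75  89.97] [-4.12  0.41 13.01]
```

```bash
python3 - <<'E'
from h import *
bot.movel(at(20,89.75),vel=20)
f0=np.array([-.2,0,.2]); z=89.75; miss=0
for s_ in [35,50,65,80,86,90,93,96,99,102,105]:
    bot.movel(at(s_,z),vel=30); s=bot.get_state(); f=s["force"]-f0
    print(s_,round(s["clock"],2),s["position"].round(2),f.round(1),s["grip_width"].round(1))
    if f[2]>12: z+=0.15
    if s_>90 and abs(f[2])<1.5:
        miss+=1
        if miss==2: print("groove"); break
E
```

```text
Traceback (most recent call last):
AttributeError: 'float' object has no attribute 'round'
```

```bash
python3 - <<'E'
from h import *
f0=np.array([-.2,0,.2]); z=89.75; miss=0
for s_ in [36,50,65,80,86,90,93,96,99,102,105]:
    bot.movel(at(s_,z),vel=30); s=bot.get_state(); f=s["force"]-f0
    print(s_,round(s["clock"],2),s["position"].round(2),f.round(1))
    if f[2]>12: z+=0.15
    if s_>90 and abs(f[2])<1.5:
        miss+=1
        if miss==2: print("groove"); break
E
```

```text
36 8.53 [500.98  20.05  90.02] [-1.3  2.4  6.6]
50 9.14 [503.15   5.96  90.01] [ 0.1 -0.3  7. ]
65 9.79 [505.34  -8.83  90.01] [0.1 0.  7.5]
80 10.44 [507.6  -23.67  90.01] [-0.5 -0.   8.1]
86 10.79 [508.42 -29.66  89.98] [-1.5 -0.5  8. ]
90 11.07 [508.97 -33.55  89.93] [-1.1  0.3  6.5]
93 11.32 [509.33 -36.51  89.85] [-0.2 -0.3  5.7]
96 11.57 [509.56 -39.58  89.6 ] [-0.2 -0.2 -0.1]
99 11.82 [510.08 -42.57  89.68] [ 0.1  0.1 -0.1]
groove
```

Contact was lost from s≈95, so the trailing edge left the rail at about 85 mm, which matches the picture. Centre in the groove and press.

```bash
python3 - <<'E'
from h import *
bot.movel(at(111,89.7),vel=30); bot.movel(at(111,82),vel=30)
z=80.5
while z>68.5:
    bot.movel(at(111,z),vel=15); s=bot.get_state(); f=s["force"]
    print(z,round(s["clock"],2),s["position"].round(2),f.round(1))
    if f[2]>22: break
    z-=1 if z>73 else .5
p=vision.camera_params("wrist"); im,d=vision.capture("wrist")
cv2.imwrite("pics/w2.png",im)
E
```

```text
80.5 13.03 [511.88 -54.24  80.46] [0.  0.1 0.2]
79.5 13.28 [511.97 -54.24  79.54] [ 1.4 -0.7  1.3]
78.5 13.53 [512.   -54.24  78.5 ] [1.2 0.4 1.6]
77.5 13.78 [511.96 -54.25  77.46] [ 1.3 -0.6  1.5]
76.5 14.03 [511.94 -54.27  76.42] [ 1.7 -0.4  0.3]
75.5 14.28 [511.89 -54.26  75.4 ] [-0.2 -0.8  1.8]
74.5 14.53 [511.83 -54.26  74.4 ] [-0.  -0.8  0.4]
73.5 14.78 [511.84 -54.25  73.4 ] [ 0.8 -0.7  1.3]
72.5 15.03 [511.84 -54.25  72.4 ] [ 0.5  0.3 -0. ]
72.0 15.28 [511.87 -54.25  71.98] [-0.2 -0.1  2. ]
71.5 15.53 [511.83 -54.25  71.46] [-0.3 -0.1  2.4]
71.0 15.78 [511.88 -54.24  71.02] [-0.6 -0.4  4.7]
70.5 16.03 [511.91 -54.28  70.88] [-3.9  0.3 14.8]
70.0 16.28 [512.03 -54.3   70.8 ] [-4.7 -0.1 23.9]
```

View pics/w2.png

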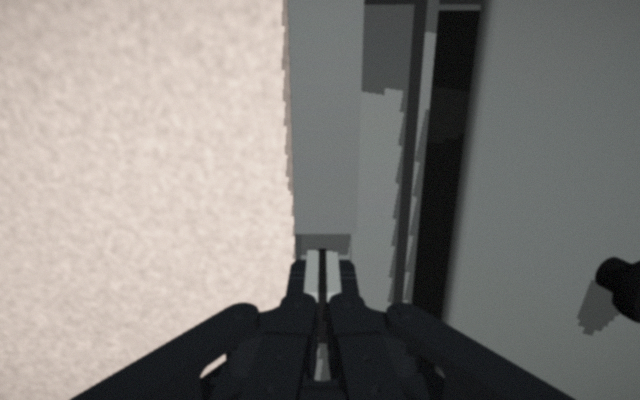

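```bash
python3 - <<'E'
from h import *
bot.movel(at(111,95),vel=40); bot.movel(at(111,260),vel=120); bot.movep([300,-420,300],Q); bot.pause(0.5)
s=bot.get_state(); print(s["clock"],s["force"])
ims=[]
for c in ["scene","top"]:
    im,d=vision.capture(c); ims.append(im); p=vision.camera_params(c); W=cloud(p,d)
    for t in ["rail_left","lid_edge","weight_mid","post_block_mid","meter_mid","coil_mid"]:
        for r in models.mark_of(c,t)[:1]:
            u,v=np.round(r["centre"]).astype(int); print(c,t,round(r["conf"],2),u,v,W[v,u].round(0))
    if c=="top":
        D=W[...,:2]-RL; X=D@xv; Y=-D@yv
        for a in (-1,24,40,60,110,150):
            m=(abs(X-a)<4)&(abs(Y-50)<25); print("height across",a,np.median(W[...,2][m]).round(1))
        m=(abs(X)<8)&(abs(Y-111)<18); print("key floor",np.median(W[...,2][m]))
a=cv2.resize(ims[1][130:260,160:500],(760,290)); b=cv2.resize(ims[0][130:290,110:510],(760,304))
cv2.imwrite("pics/c3.png",np.vstack([a,b]))
E
```

```text
20.7 [-0.17685883 -0.12357242 -0.3421493 ]
scene rail_left 0.65 332 173 [497.  47.  91.]
scene lid_edge 0.81 312 180 [510. -17.  90.]
scene weight_mid 0.59 282 222 [ 689. -153.  122.]
scene post_block_mid 0.92 431 173 [521. 368.  34.]
scene meter_mid 0.95 160 241 [ 552. -424.   33.]
scene coil_mid 0.98 466 197 [663. 390.  36.]
top rail_left 0.83 299 222 [502.  51.  92.]
top weight_mid 0.44 374 157 [ 682. -156.  133.]
top post_block_mid 0.86 192 220 [507. 364.  31.]
top coil_mid 0.69 178 176 [633. 402.  58.]
height across -1 88.8
height across 24 60.6
height across 40 78.9
height across 60 111.3
height across 110 98.9
height across 150 88.7
key floor 70.51725030836519
```

View pics/c3.png

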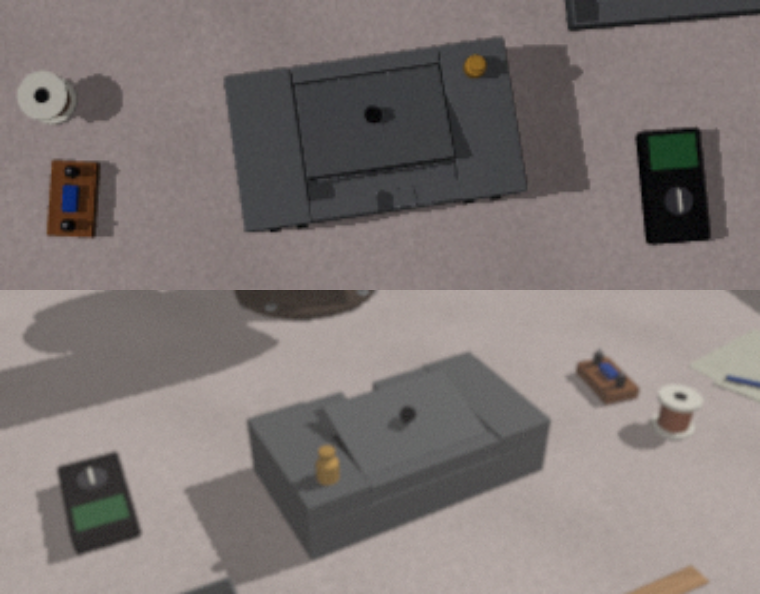

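```bash
python3 -c "
from h import *
bot.finish_job()"
```

```text
the job is handed in; nothing more can be done
```

The lid is ajar at its full angle, and I handed the job in at about 21 s of the 64 s allowed.

- **What I did:** I set the closed fingertip on the rail 20 mm from its left end and slid it right at about 7 N. Contact was lost about 95 mm along, so the groove starts near 85 mm. I centred the finger at 111 mm and pressed the key until it hit its stop, at tip height 70.8 mm (about 24 N). Then I lifted straight up and moved away.
- **Last checks:** The depth reading of the groove floor is 70.5 mm, so the key is about 9 mm down. The lid slopes at about 0.25 rad. The wrist force is near zero with the arm clear of everything.
- **Bystanders:** The weight, post block, meter and coil look unmoved in both views. Their measured points shifted by at most about 12 mm, which I put down to network noise.
- **Disagreements:**
  - The first touch on the rail peaked at 13 N.
  - The network's lid-edge mark in the last scene picture (point at z = 90) did not fit the raised lid. The top camera gave no lid-edge or meter mark, so I relied on the depth map and the picture.
  - The first estimates of the rail line from the fixed cameras differed by about 17 mm. The close wrist view settled it.

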